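Reset the pigment mill and hold its knob pressed on the D-shaft

TASK

Get the pigment jar mill ready to start: press its reset plunger right down to the stop and let it spring back up, then pick up the loose knob, turn it so that the flat in its bore matches the flat of the bare D-shaft, and push it fully onto the shaft. Keep hold of the knob and keep pressing it down so that the sprung shaft stays pushed in to its stop: the job finishes like that, still holding and pressing. Leave the other things on the bench where they are.

Things in the scene. Friction and masses are not known exactly. Their poses are not given: they have to be found in the camera images.
- knob_grip (a point): loose black knob, 90 g, standing on the table: round foot 52 mm across, 6 mm thick, and on it an upright bar, 26 mm wide (y), x from -24 to +22 mm, with a tapered pointer nose to x = +34; a pale line on top runs to the pointer. Point: on the axis, 30 mm above the underside, 20 mm below the top; pinch the bar across y here, fingertips above the foot. z up, x to the pointer.
- knob_bore (a point): centre of the bore's mouth in the knob's underside (30 mm below knob_grip, same axes). The bore is D-shaped: radius 9.2 mm, its flat on the pointer side (+x), 5.2 mm from the axis; 22 mm deep.
- shaft_tip (a point): top end, on the axis, of the bare upright steel D-shaft on the mill's deck: radius 8 mm, one flat 4 mm from the axis, top edge chamfered 2 mm. z up, x out of the flat: the knob fits only with its pointer this way (about 0.14 rad either way). It does not turn. Tip 32 mm above the deck when up. Knob fully on: tip meets the bore's bottom, knob_grip is 8 mm above this point.
- spindle (a joint): how far the D-shaft is pushed down against its spring, m: 0 up, 0.006 at its stop (3.5 N to start, about 7.7 N at the stop). A knob fully on and pressed pushes it down (so does one merely standing on its end); it springs up when not pressed.
- plunger_top (a point): top centre of the reset plunger: a black mushroom head, 34 mm across, on a round steel collar (42 mm across, 14 mm tall) on the mill's deck, about 140 mm to one side or the other of the D-shaft. Top 38 mm above the deck when up. z up.
- plunger (a joint): how far the reset plunger is pressed down, m: 0 up, 0.008 at its stop (2 N to start, about 6 N at the stop); springs back up when let go.
- mill: jar mill, a fixed grey machine 320 mm deep (x), 300 mm wide (y); origin on the table under its centre. Its flat deck, 70 mm above the table, x from -160 to -15 mm, carries plunger and D-shaft about 100 mm in front (-x) of the centre; the gap in the tick marks of the shaft's black dial plate is on its flat's side. Behind, from x = 10 mm, a white jar lies on rollers, up to 195 mm above the table.
- jar_a: bystander: small clear glass pigment jar with black cap, 48 mm diameter, 65 mm tall; origin at its underside; leave alone
- jar_b: bystander: amber glass pigment jar with white cap, 58 mm diameter, 80 mm tall; origin at its underside; leave alone
- dish: bystander: white ceramic mixing bowl, 84 mm diameter, 30 mm tall; origin at its underside; leave alone
- brush: bystander: paint brush lying flat (along its x axis); origin at its underside; leave alone
- palette_knife: bystander: palette knife lying flat, 200 mm long (along its x axis); origin at its underside; leave alone
- tin: bystander: metal tin, 75 mm diameter, 100 mm tall; origin at its underside; leave alone
- jar_c: bystander: small green glass pigment jar, 44 mm diameter, 60 mm tall; origin at its underside; leave alone
Things that resemble listed ones, but are neither listed nor needed, are in the scene too. What is shaped like the part that bears knob_grip but pink or yellow is not meant.

How it is judged:
By the outcome, as a careful person would: the job done as asked, in the order asked, and still so for the second after the job is handed in, while the arm keeps its last pose, push and grip.
It also fails if it takes over 58 s, if anything falls off the work surface, if the arm or the gripper's body presses on something with over 40 N, if the wrist force passes 120 N, or if a joint passes its speed limit or range.

ROBOT

A 6-joint arm with a two-finger parallel gripper is mounted at the origin on the work surface. World frame = base frame: x ahead of the robot, y to its left, z up, the work surface at z = 0. Lengths are in mm, angles in rad, forces in N, time in s.
With the tool pointing down it reaches from about 325 to 875 mm from the base axis. Payload 4.4 kg.
Tool frame: the origin (TCP) lies on the centre line of the jaws, within the pads' length; the fingertips stand ahead of it and the grasp point (between the pads) lies 6 mm ahead of it (ctrl.tcp_to_tips is the z of the fingertips in the tool frame, in mm); z points along the fingers, y is the direction in which the jaws open and shut (so a half turn about z gives the same grasp; the last joint's range is limited). The gripper opens to 85 mm and grips with 20 to 120 N. Pads are 22 mm wide; open, the fingers measure 114 mm over their backs; the gripper's body (76 mm by 85 mm) begins 54 mm behind the grasp point. The pads swing forward as they close: fully open they stand 13 mm farther back than shut.
Start: joints at [-1.254, 0.207, 1.542, -0, 1.393, -0.15], TCP at [259.27, -513.231, 219.182] pointing down, gripper open.
Joint ranges: [-2.73, 2.73], [-0.86, 2.22], [0.23, 2.46], [-1.11, 4.25], [0.08, 2.63], [-2.82, 2.82]. Speed limits (rad/s): [2.79, 2.79, 3.14, 3.14, 3.14, 3.14].

INTERFACE

Orientations are given as a 3x3 rotation matrix whose columns are the frame's x, y, z axes.
In Python, from plant import ctrl, sensors, optics gives the robot as it stands. Calls block until the motion is done:
- ctrl.move_ptp(position, orientation): joint-space move of the TCP to a pose.
- ctrl.move_l(position, rot=None, vel=150, threshold=None): straight line of the TCP; rot=None keeps the orientation; vel is the mean speed in mm/s. With threshold (N) it stops when the force on the tool has changed by that much, and returns True; else False.
- ctrl.set_joints(angles): joint-space move.
- ctrl.gripper_to(opening, force=None): finger opening in mm; force is the grip in N (None keeps the last); returns when the fingers have stopped.
- ctrl.hold(seconds).
- ctrl.solve_ik(position, orientation): joint angles nearest the present ones, or None.
- sensors.read_state(): the state.
- optics.grab_frame(name): name is "scene" or "top" or "wrist"; returns (picture, depth): 420x560x3 uint8, red, green, blue; 420x560 float32, mm along the optical axis (not along the pixel's ray), 0 where there is no reading.
- optics.camera_params(name): a dict with "mtx" (3x3 intrinsics, pixels), "R" (3x3) and "t" (3): a world point X has camera coordinates R X + t; the wrist camera has in their place "T_tool_cam" (4x4, takes a point from camera to tool coordinates, whose origin is the TCP and whose axes are the flange's). Camera axes: x right, y down, z forward; pixel columns grow to the right and rows downward; lengths in mm; the calibration is good to about 2 mm. A picture is of the moment at which its call begins: read the wrist's pose just before it. camera_params takes no time and is no camera call.
A pose or a line that the arm cannot do raises ctrl.MotionError and nothing moves.
- ctrl.finish_job(): hands the job in, once; it reports no verdict.
The state is a dict: "t": time; "q": joint angles; "qvel": joint speeds; "tau": joint torques, N m; "eef_pos": TCP position; "eef_rot": TCP orientation; "force": force on the tool from outside, world axes, zero at the start; "wrist_torque": the same for the moment, N m; "grip_width": finger opening in mm.
Only numpy, scipy, OpenCV 4.12 (cv2) and the standard library are available. Lean on these libraries where they do the work, as an engineer would, in place of code of your own. Each camera call takes 0.05 s, during which the arm holds its last target.

## Working session

There is one attempt and no reset: what is moved stays moved. The work goes in short steps, each a Python script; the robot and the scene stay as the last script left them, time stands still between calls to the robot, and variables do not carry over. Pictures are saved under pics/ and viewed, and the job is handed in when it is done.

```bash
mkdir -p pics; ls; python3 - <<'E'
from plant import ctrl,sensors,optics
import cv2,numpy as np
for n in("scene","top"):
    p,d=optics.grab_frame(n); np.savez(f"pics/{n}0.npz",p=p,d=d)
    cv2.imwrite(f"pics/{n}0.png",p[:,:,::-1]); c=optics.camera_params(n); print(n,c)
print(sensors.read_state()); print(ctrl.tcp_to_tips)
print(optics.camera_params("wrist"))
E
```

```text
pics
scene {'mtx': array([[409.82906948,   0.        , 277.46745584],
       [  0.        , 409.82906948, 209.16192288],
       [  0.        ,   0.        ,   1.        ]]), 'R': array([[-0.84941164,  0.5273959 ,  0.01879968],
       [ 0.28541223,  0.48905917, -0.82423357],
       [-0.44389156, -0.69474794, -0.5659378 ]]), 't': array([ 431.99773054, -106.25212718, 1474.2971619 ])}
top {'mtx': array([[462.15653093,   0.        , 275.03037326],
       [  0.        , 462.15653093, 207.19537538],
       [  0.        ,   0.        ,   1.        ]]), 'R': array([[ 0.0201143 , -0.99975949,  0.00873981],
       [-0.99404726, -0.02093406, -0.10691964],
       [ 0.10707689, -0.00653717, -0.99422925]]), 't': array([  -2.30330115,  561.68766247, 1272.82339054])}
{'t': 0.1, 'q': array([-1.25351472e+00,  2.07349268e-01,  1.54282987e+00,  3.42597356e-05,
        1.39352774e+00, -1.50505757e-01]), 'qvel': array([-0.00080824, -0.00059023, -0.00454842, -0.00082275, -0.00174759,
       -0.0003036 ]), 'tau': array([-4.96161956e-04, -3.84095407e+01, -2.92550594e+01, -2.81174953e-04,
        4.90378923e-0
[... 257 characters left out ...]
3, -9.99997764e-01]]), 'force': array([-0.08311336,  0.65627654,  0.18830383]), 'wrist_torque': array([ 0.07553711, -0.03676772,  0.00997501]), 'grip_width': 85.10750467269249}
25.0
{'mtx': array([[346.93644381,   0.        , 277.04347635],
       [  0.        , 346.93644381, 208.10434287],
       [  0.        ,   0.        ,   1.        ]]), 'T_tool_cam': array([[ 7.70006243e-05, -9.60213980e-01, -2.79265297e-01,
         6.99719762e+01],
       [ 9.99999899e-01,  1.97644483e-04, -4.03846738e-04,
         3.45703176e-01],
       [ 4.42974529e-04, -2.79265238e-01,  9.60213898e-01,
        -1.54483148e+02],
       [ 0.00000000e+00,  0.00000000e+00,  0.00000000e+00,
         1.00000000e+00]])}
```

View pics/scene0.png

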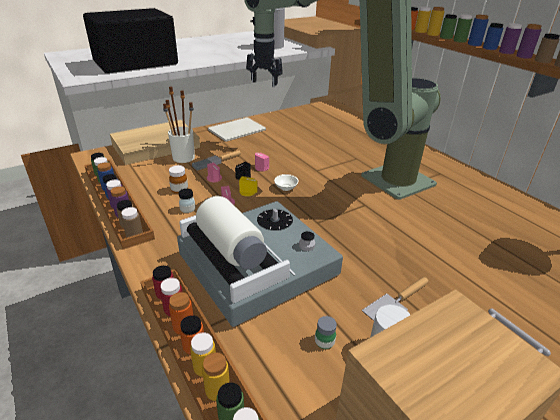

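View pics/top0.png

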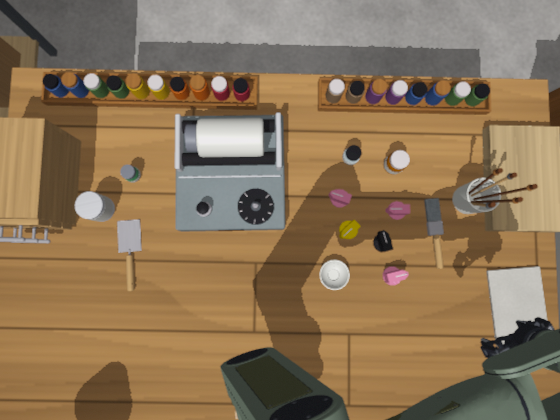

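The top view shows the mill deck at about (230,205), with the plunger at (204,207) and the D-shaft dial at (256,206). The knob-shaped things are pink at (340,197), (399,210) and (396,275), yellow at (348,229), and black at (383,241). Only the black one fits the description. I'll confirm it in an enlarged crop.

```bash
python3 - <<'E'
import cv2,numpy as np
p=cv2.imread("pics/top0.png")
a=cv2.resize(p[215:267,350:420],None,fx=8,fy=8,interpolation=cv2.INTER_CUBIC)[:400,:]
b=cv2.resize(p[180:235,180:285],None,fx=7,fy=7,interpolation=cv2.INTER_CUBIC)
cv2.imwrite("pics/k1.png",a);cv2.imwrite("pics/m1.png",b)
E
```

```text
(no output)
```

View pics/k1.png

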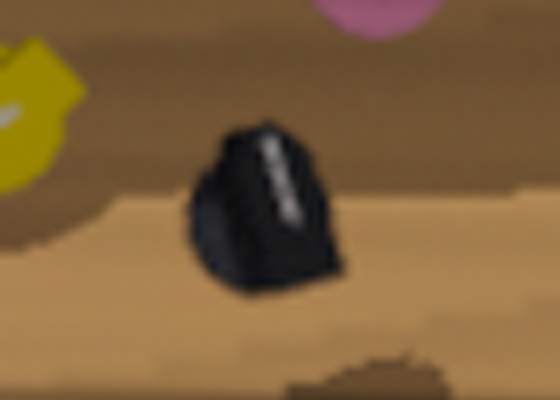

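View pics/m1.png

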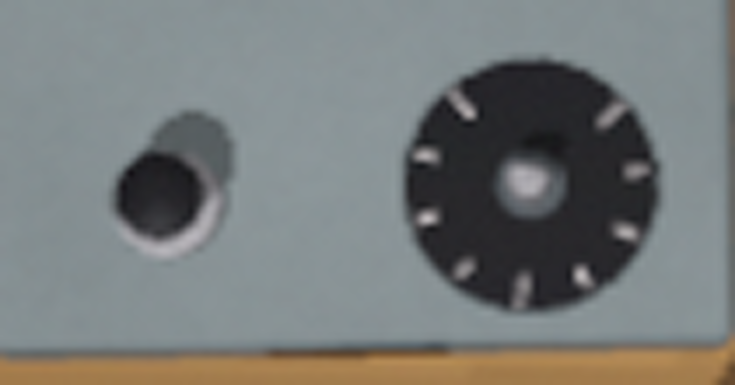

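```bash
cat > h.py <<'E'
import numpy as np,cv2
from plant import ctrl,sensors,optics
def ray(n,uv,st=None):
    c=optics.camera_params(n)
    d=np.linalg.solve(c['mtx'],np.array([uv[0],uv[1],1.]))
    if n=='wrist':
        T=c['T_tool_cam'];R=st['eef_rot']@T[:3,:3];o=st['eef_rot']@T[:3,3]+st['eef_pos']
        return o,R@d
    return -c['R'].T@c['t'],c['R'].T@d
def plane(n,uv,z,st=None):
    o,d=ray(n,uv,st);return o+d*(z-o[2])/d[2]
def proj(n,X,st=None):
    c=optics.camera_params(n)
    if n=='wrist':
        T=c['T_tool_cam'];R=st['eef_rot']@T[:3,:3];o=st['eef_rot']@T[:3,3]+st['eef_pos']
        x=R.T@(np.asarray(X)-o)
    else: x=c['R']@X+c['t']
    x=c['mtx']@x;return x[:2]/x[2]
def down(a): # tool z down, tool x axis at world yaw a
    c,s=np.cos(a),np.sin(a);return np.array([[c,s,0],[s,-c,0],[0,0,-1.]])
def shot(name):
    st=sensors.read_state();p,d=optics.grab_frame("wrist")
    import pickle;pickle.dump((p,d,st),open(f"pics/{name}.pkl","wb"));cv2.imwrite(f"pics/{name}.png",p[:,:,::-1]);return p,d,st
def load(name):
    import pickle;return pickle.load(open(f"pics/{name}.pkl","rb"))
E
python3 - <<'E'
from h import *
np.set_printoptions(precision=1,suppress=True)
print("knob",plane('top',(385,237),50),plane('top',(384,241),25))
print("shaft",plane('top',(180+531/7,180+180/7),102))
print("dial",plane('top',(180+531/7,180+185/7),70))
print("plunger",plane('top',(180+158/7,180+197/7),108))
for uv in((176,230),(284,229),(177,167)):print("deck",plane('top',uv,70))
for y in ((340,197),(399,210),(396,275),(348,229),(334,275),(434,210)):print(plane('top',y,30))
for nm,P in(("k",(450,-280,180)),("s",(520,30,260))):
  for a in np.arange(-3,3.2,.5):
    q=ctrl.solve_ik(np.array(P,float),down(a)); print(nm,a,None if q is None else np.array(q))
E
```

```text
knob [ 483.1 -296.    50. ] [ 473.  -299.3   25. ]
shaft [556.8  60.9 102. ]
dial [558.3  61.9  70. ]
plunger [546.7 201.4 108. ]
deck [489.5 276.9  70. ]
deck [498.2 -16.1  70. ]
deck [662.9 281.6  70. ]
[ 594.5 -174.    30. ]
[ 561. -341.   30.]
[ 379. -331.   30.]
[ 504.4 -196.9   30. ]
[ 375.6 -158.4   30. ]
[ 563.1 -440.1   30. ]
k -3.0 [-0.7  0.1  1.7 -0.   1.3 -2.4]
k -2.5 None
k -2.0 None
k -1.5 [-0.7  0.1  1.7 -0.   1.3  2.4]
k -1.0 [-0.7  0.1  1.7 -0.   1.3  1.9]
k -0.5 [-0.7  0.1  1.7 -0.   1.3  1.4]
k 0.0 [-0.7  0.1  1.7 -0.   1.3  0.9]
k 0.5 [-0.7  0.1  1.7 -0.   1.3  0.4]
k 1.0 [-0.7  0.1  1.7 -0.   1.3 -0.1]
k 1.5 [-0.7  0.1  1.7 -0.   1.3 -0.6]
k 2.0 [-0.7  0.1  1.7 -0.   1.3 -1.1]
k 2.5 [-0.7  0.1  1.7 -0.   1.3 -1.6]
k 3.0 [-0.7  0.1  1.7 -0.   1.3 -2.1]
s -3.0 [-0.1  0.1  1.6 -0.   1.5 -1.8]
s -2.5 [-0.1  0.1  1.6 -0.   1.5 -2.3]
s -2.0 [-0.1  0.1  1.6 -0.   1.5 -2.8]
s -1.5 None
s -1.0 [-0.1  0.1  1.6 -0.   1.5  2.5]
s -0.5 [-0.1  0.1  1.6 -0.   1.5  2. ]
s 0.0 [-0.1  0.1  1.6 -0.   1.5  1.5]
s 0.5 [-0.1  0.1  1.6 -0.   1.5  1. ]
s 1.0 [-0.1  0.1  1.6 -0.   1.5  0.5]
s 1.5 [-0.1  0.1  1.6 -0.   1.5 -0. ]
s 2.0 [-0.1  0.1  1.6 -0.   1.5 -0.5]
s 2.5 [-0.1  0.1  1.6 -0.   1.5 -1. ]
s 3.0 [-0.1  0.1  1.6 -0.   1.5 -1.5]
```

```bash
python3 - <<'E'
from h import *
ctrl.move_ptp(np.array([476.,-298,170]),down(0.5))
shot("wk")
ctrl.move_ptp(np.array([476.,-200,250]),down(0.3))
ctrl.move_ptp(np.array([555.,125,235]),down(0.))
shot("ws");st=sensors.read_state();print(st['t'],st['eef_pos'],st['force'])
E
```

```text
3.225 [555.1939301  123.41114175 234.51355333] [-0.24676573 -1.00517391 -0.59011078]
```

View pics/wk.png

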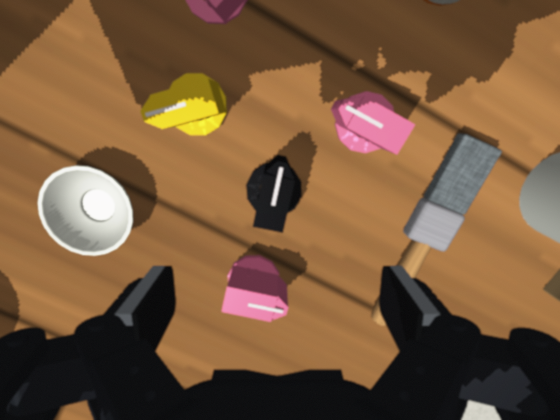

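View pics/ws.png

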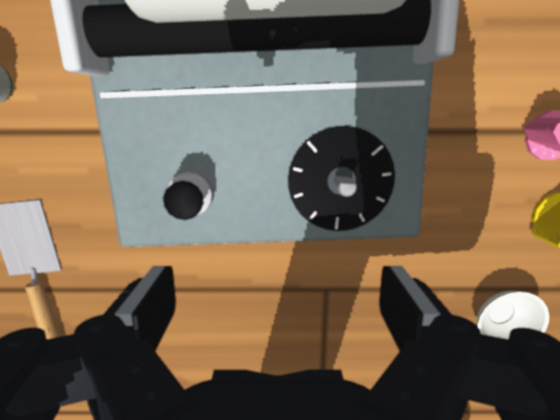

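```bash
python3 - <<'E'
import cv2
p=cv2.imread("pics/wk.png");a=cv2.resize(p[140:245,225:325],None,fx=5.5,fy=5.5,interpolation=cv2.INTER_CUBIC);cv2.imwrite("pics/wk_c.png",cv2.convertScaleAbs(a,alpha=1.6,beta=30))
p=cv2.imread("pics/ws.png");a=cv2.resize(p[115:240,150:410],None,fx=3,fy=3,interpolation=cv2.INTER_CUBIC);cv2.imwrite("pics/ws_c.png",cv2.convertScaleAbs(a,alpha=1.4,beta=20))
E
```

```text
(no output)
```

View pics/wk_c.png

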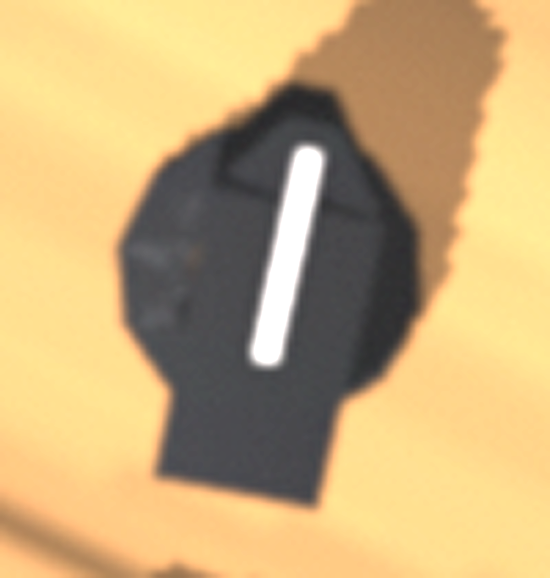

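View pics/ws_c.png

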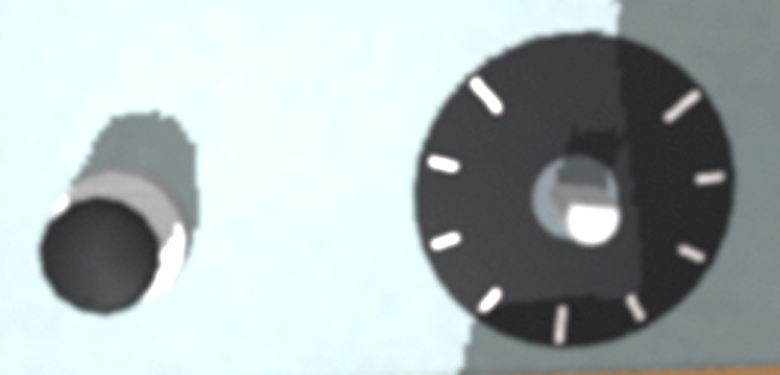

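```bash
python3 - <<'E'
from h import *
np.set_printoptions(precision=2,suppress=True)
p,d,st=load("wk")
f=lambda c:((c[0]+.5)/5.5-.5+225,(c[1]+.5)/5.5-.5+140)
R1,R2,F1,F2,L0,L1=[plane('wrist',f(c),50,st)[:2] for c in((157,475),(318,505),(222,180),(380,218),(267,357),(309,155))]
print("R",R1,R2,"F",F1,F2,"W",np.linalg.norm(R1-R2),np.linalg.norm(F1-F2),"L",np.linalg.norm((F1+F2-R1-R2)/2))
ax=(F1+F2-R1-R2)/2;print("yaw bar",np.arctan2(ax[1],ax[0]),"line",np.arctan2(*(L1-L0)[::-1]),np.linalg.norm(L1-L0))
e=R1-R2;print("rear edge yaw", np.arctan2(-e[0],e[1]))
a=np.arctan2(ax[1],ax[0]);u=np.array([np.cos(a),np.sin(a)])
print("axis from rear",(R1+R2)/2+24*u,"from front",(F1+F2)/2-22*u, "top depth", d[int(f((230,400))[1]),int(f((230,400))[0])])
p,d,st=load("ws")
# dial: dark mask
g=cv2.cvtColor(p,cv2.COLOR_RGB2GRAY);hsv=cv2.cvtColor(p,cv2.COLOR_RGB2HSV)
roi=np.zeros_like(g);roi[120:236,285:400]=1
m=((g<55)&(roi>0)).astype(np.uint8)
cs,_=cv2.findContours(m,cv2.RETR_EXTERNAL,cv2.CHAIN_APPROX_NONE);c=max(cs,key=cv2.contourArea);c=cv2.convexHull(c)
P=np.array([plane('wrist',q,71,st)[:2] for q in c[:,0].astype(float)])
A=np.c_[2*P,np.ones(len(P))];s=np.linalg.lstsq(A,(P**2).sum(1),rcond=None)[0];r=np.sqrt(s[2]+s[:2]@s[:2]);C=s[:2];print("dial",C,r,np.abs(np.linalg.norm(P-C,axis=1)-r).max())
t=((g>100)&(roi>0)).astype(np.uint8);n,lab,sta,cen=cv2.connectedComponentsWithStats(t)
for i in range(1,n):
    if sta[i,4]<6:continue
    q=plane('wrist',cen[i],71,st)[:2]-C;print(cen[i],sta[i,4],"r",np.linalg.norm(q),"ang",np.degrees(np.arctan2(q[1],q[0])))
fs=lambda c:((c[0]+.5)/3-.5+150,(c[1]+.5)/3-.5+115)
a,b=[plane('wrist',fs(c),102,st)[:2] for c in((568,205),(618,207))];e=a-b;print("flat yaw",np.arctan2(-e[0],e[1]),a,b)
print("tip blob centre ctr",plane('wrist',fs((592,222)),102,st))
print("plunger",plane('wrist',fs((100,254)),108,st), "diam px", )
for n_,z in (("top",71),):
    pass
print("dark depth", d[int(fs((100,254))[1]),int(fs((100,254))[0])])
E
```

```text
R [ 444.24 -294.3 ] [ 451.72 -318.17] F [ 489.07 -281.64] [ 495.17 -304.6 ] W 25.012439181776205 23.758684679789184 L 46.05041337188504
yaw bar 0.28886525208094366 line 0.29852624378277126 31.054514889038494
rear edge yaw 0.30373932896709144
axis from rear [ 470.98 -299.4 ] from front [ 471.03 -299.38] top depth 287.17215
dial [559.61  62.76] 49.38077777909247 0.5755403336937945
[300.56 164.02] 1931 r 41.36026194730579 ang 68.36934042992267
[311.85 146.5 ] 62 r 42.24184137595347 ang 42.40472355038112
[377. 150.] 33 r 41.63214866857985 ang -47.80369365080063
[297.4  169.24] 45 r 42.5678028252872 ang 75.85749243923227
[385.89 173.94] 18 r 41.26541508967545 ang -81.78250797680808
[345.85 188.65] 232 r 9.190799161609384 ang -150.87389429094287
[298.1 194.8] 40 r 42.58645851671021 ang 109.07900020844805
[380. 199.] 15 r 41.514350283045204 ang -115.87719973325801
[312.89 214.57] 37 r 42.23295526863388 ang 142.4289691388531
[361.24 216.94] 17 r 41.50154033465819 ang -149.95560141951316
[336.29 223.17] 24 r 42.30726948686483 ang 176.06848084211356
flat yaw -0.04200600830522798 [563.68  70.62] [563.09  56.54]
tip blob centre ctr [558.77  63.61 102.  ]
plunger [551.2  201.54 108.  ] diam px
dark depth 290.37894
```

The wrist view puts the black knob's pointer at the top of the picture, about (280,160), with its yaw near 0.30 and its axis at (471,-299.4). The dial gap and the shaft flat face the jar: flat yaw is about -0.055 and the axis is at (559.6,63.2). The plunger is at (551,201.5). Next I'll press the plunger.

```bash
python3 - <<'E'
from h import *
np.set_printoptions(precision=2,suppress=True)
ctrl.gripper_to(0,40)
ctrl.move_ptp(np.array([551.2,201.5,150]),down(0.)); ctrl.hold(.3)
s=sensors.read_state();print(s['t'],s['eef_pos'],s['force'],s['grip_width'])
r=ctrl.move_l(np.array([551.2,201.5,112]),vel=30,threshold=16)
s=sensors.read_state();print(r,s['t'],s['eef_pos'],s['force'])
ctrl.hold(.3);s=sensors.read_state();print(s['eef_pos'],s['force'])
shot("wp")
E
```

```text
4.825 [552.61 200.73 151.85] [ 1.12  1.14 -0.38] 0.24285399702441843
False 6.2417 [551.43 201.56 112.3 ] [-0.12  0.02 -0.29]
[551.25 201.52 112.11] [-0.25 -0.79 -0.37]
```

View pics/wp.png

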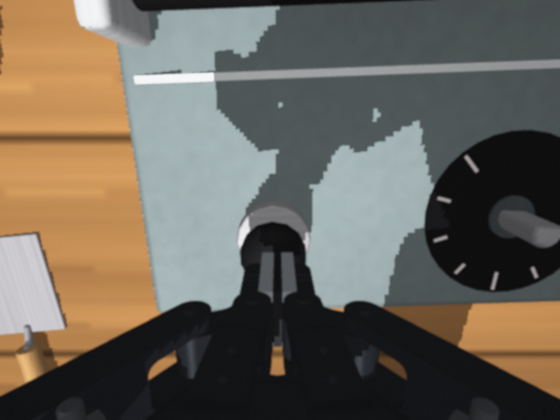

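```bash
python3 - <<'E'
from h import *
np.set_printoptions(precision=1,suppress=True,linewidth=200)
def pt(n,d,st,u,v):
    o,r=ray('wrist',(u,v),st);return o+r*d[v,u]
p,d,st=load("wp")
for uv in((267,252),(290,252),(278,256),(267,260),(290,270),(272,243),(262,240),(250,245),(272,232),(255,235),(300,235),(275,215),(200,200),(450,170),(510,225),(540,232)):print(uv,p[uv[1],uv[0]],pt('wp',d,st,*uv))
p,d,st=load("ws")
print('ws');
for uv in((183,199),(178,195),(190,205),(195,180),(250,200),(347,188),(330,160)):print(uv,p[uv[1],uv[0]],pt('ws',d,st,*uv))
p=cv2.imread("pics/wp.png");a=cv2.resize(p[195:295,220:340],None,fx=6,fy=6,interpolation=cv2.INTER_CUBIC);cv2.imwrite("pics/wp_c.png",cv2.convertScaleAbs(a,alpha=1.8,beta=30))
E
```

```text
(267, 252) [67 69 72] [552.2 205.8 106.8]
(290, 252) [59 61 64] [552.7 194.4 107.9]
(278, 256) [17 17 18] [561.4 200.4 132.2]
(267, 260) [86 90 93] [561.3 204.9 136.1]
(290, 270) [86 89 92] [561.1 195.8 144.6]
(272, 243) [18 18 19] [557.4 203.3 107.8]
(262, 240) [18 18 19] [558.6 208.2 106.8]
(250, 245) [27 28 29] [556.7 214.1 108.7]
(272, 232) [20 19 20] [562.8 203.3 106.9]
(255, 235) [24 25 26] [561.1 211.7 106.6]
(300, 235) [84 83 85] [552.8 188.   84.5]
(275, 215) [119 117 121] [564.8 202.   85.2]
(200, 200) [165 180 181] [569.3 246.   70.2]
(450, 170) [14 14 16] [587.2 102.6  71.3]
(510, 225) [74 73 75] [558.5  71.2  83.8]
(540, 232) [110 109 112] [560.6  67.3 100.8]
ws
(183, 199) [40 39 42] [551.4 201.6 107.8]
(178, 195) [34 33 36] [554.9 205.4 107.9]
(190, 205) [40 39 41] [545.9 196.4 106.6]
(195, 180) [114 113 116] [562.6 196.3  83.5]
(250, 200) [157 171 173] [540.2 148.6  69.3]
(347, 188) [191 190 195] [559.1  63.4 101. ]
(330, 160) [31 30 34] [578.5  74.3  71. ]
```

View pics/wp_c.png

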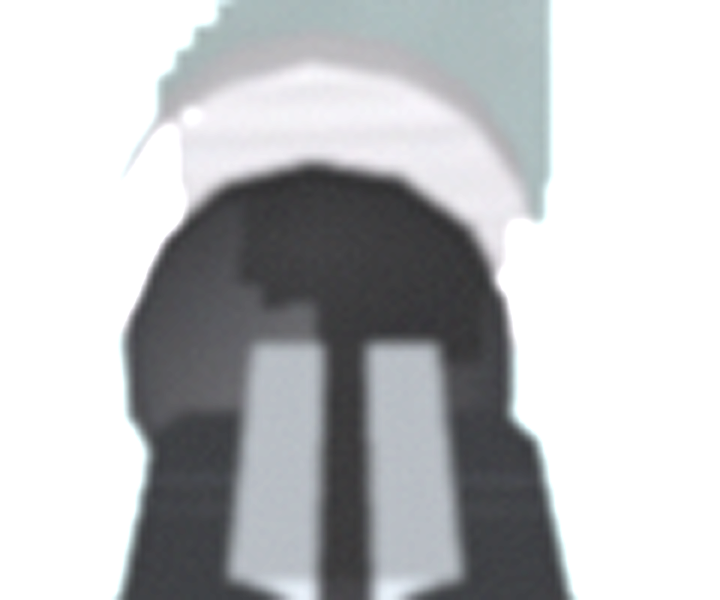

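```bash
python3 - <<'E'
from h import *
p,d=optics.grab_frame("scene"); np.savez("pics/scene1.npz",p=p,d=d);st=sensors.read_state()
print(ctrl.tcp_to_tips,st['eef_pos'],proj('scene',st['eef_pos']),proj('scene',st['eef_pos']-[0,0,25.]),proj('scene',np.array([551.2,201.5,108])))
a=cv2.resize(p[150:290,210:370,::-1],None,fx=4,fy=4,interpolation=cv2.INTER_CUBIC)
for z,c in((st['eef_pos'][2],(0,0,255)),(st['eef_pos'][2]-25,(0,255,0)),(108,(255,0,0))):
    u,v=proj('scene',np.array([st['eef_pos'][0],st['eef_pos'][1],z]));cv2.circle(a,(int((u-210)*4),int((v-150)*4)),3,c,-1)
cv2.imwrite("pics/scene1c.png",a)
E
```

```text
25.0 [551.23083862 201.50330677 112.05088885] [306.28336423 232.03227313] [305.70633146 239.8385728 ] [306.198083   233.30722525]
```

View pics/scene1c.png

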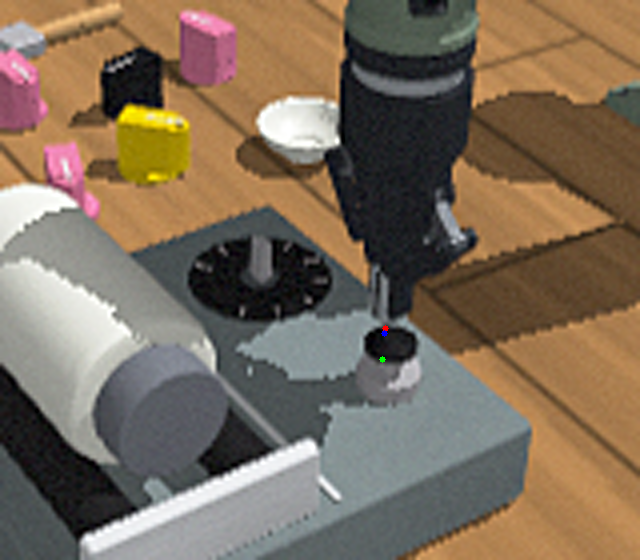

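The fingertips are visibly above the plunger head and there is no contact force. So the real tips sit well behind the stated tcp_to_tips = 25. I'll find the true value by descending slowly onto the plunger until I feel it.

```bash
python3 - <<'E'
from h import *
np.set_printoptions(precision=2,suppress=True)
r=ctrl.move_l(np.array([551.2,201.5,85]),vel=20,threshold=1.8)
s=sensors.read_state();print(r,s['t'],s['eef_pos'],s['force'])
if r:
    r=ctrl.move_l(np.array([551.2,201.5,s['eef_pos'][2]-16]),vel=20,threshold=14)
    s=sensors.read_state();print(r,s['t'],s['eef_pos'],s['force'])
    p,d,st=shot("wp2")
E
```

```text
True 7.5167 [551.01 201.43  94.02] [1.5  0.35 2.33]
True 7.9917 [551.09 201.48  88.14] [-1.16 -0.35  5.23]
```

```bash
python3 - <<'E'
from h import *
np.set_printoptions(precision=2,suppress=True)
ctrl.hold(.2)
for z in (87,86,85,84,83,82):
    ctrl.move_l(np.array([551.2,201.5,z]),vel=15); ctrl.hold(.15)
    s=sensors.read_state();print(z,s['t'],s['eef_pos'],s['force'])
    if s['force'][2]>18:break
p,d,st=shot("wp3")
E
```

```text
87 8.6417 [551.1  201.49  87.93] [-3.34 -0.96  9.52]
86 9.0417 [551.19 201.52  87.88] [-5.02 -0.91 12.84]
85 9.4417 [551.25 201.52  87.82] [-6.14 -0.29 18.05]
```

View pics/wp3.png

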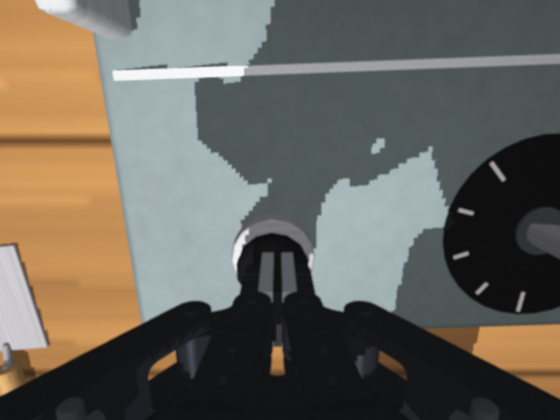

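The plunger stopped hard with TCP z = 87.9, so the tips are about 12 mm behind the TCP, 37 mm off the stated value. I'll let it spring back, check that, and take a settled view of the shaft.

```bash
python3 - <<'E'
from h import *
np.set_printoptions(precision=2,suppress=True)
ctrl.move_l(np.array([551.2,201.5,110]),vel=60)
ctrl.move_l(np.array([551.2,201.5,170]),vel=150)
ctrl.gripper_to(50,40)
ctrl.move_ptp(np.array([554.,75.,200]),down(-0.055)); ctrl.hold(.4)
p,d,st=shot("ws2");print(st['t'],st['eef_pos'],st['force'],st['grip_width'])
E
```

```text
12.125 [553.81  75.8  199.68] [-0.81  0.03  0.4 ] 49.881835099686896
```

View pics/ws2.png

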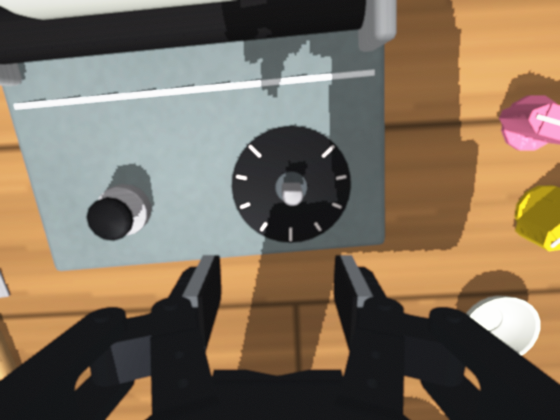

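```bash
python3 - <<'E'
from h import *
np.set_printoptions(precision=2,suppress=True)
p,d,st=load("ws2")
def pt(u,v):
    o,r=ray('wrist',(u,v),st);return o+r*d[v,u]
print("plunger",pt(110,218),pt(105,212)); print("tip",pt(292,197),"deck",pt(200,200),"dial",pt(270,200))
g=cv2.cvtColor(p,cv2.COLOR_RGB2GRAY);roi=np.zeros_like(g);roi[118:246,226:356]=1
m=((g<55)&(roi>0)).astype(np.uint8)
cs,_=cv2.findContours(m,cv2.RETR_EXTERNAL,cv2.CHAIN_APPROX_NONE);c=cv2.convexHull(max(cs,key=cv2.contourArea))
P=np.array([plane('wrist',q,71,st)[:2] for q in c[:,0].astype(float)])
A=np.c_[2*P,np.ones(len(P))];s=np.linalg.lstsq(A,(P**2).sum(1),rcond=None)[0];C=s[:2];r=np.sqrt(s[2]+C@C);print("dial",C,r)
t=((g>110)&(roi>0)).astype(np.uint8);n,lab,sta,cen=cv2.connectedComponentsWithStats(t)
for i in range(1,n):
    if 6<sta[i,4]<150:
        q=plane('wrist',cen[i],71,st)[:2]-C;print(cen[i],sta[i,4],"r",np.linalg.norm(q),"ang",np.degrees(np.arctan2(q[1],q[0])))
a=cv2.resize(p[165:225,260:325,::-1],None,fx=9,fy=9,interpolation=cv2.INTER_CUBIC);cv2.imwrite("pics/ws2c.png",cv2.convertScaleAbs(a,alpha=1.3,beta=20))
E
```

```text
plunger [551.16 200.2  107.5 ] [555.71 203.59 106.45]
tip [558.46  63.6  101.26] deck [551.89 140.62  70.  ] dial [549.23  81.31  71.87]
dial [559.52  62.8 ] 49.048556310743805
[254.61 150.66] 82 r 42.49546070134682 ang 42.22806549617142
[327.24 151.46] 67 r 40.99036536593884 ang -47.538905837208645
[241.02 176.91] 57 r 42.665708419767945 ang 75.74098605225696
[340.67 177.11] 27 r 41.498663576704054 ang -81.77654944393913
[244.7  205.11] 56 r 42.55698302630486 ang 108.99892270532352
[336.35 205.13] 23 r 41.48089391490077 ang -115.74714042164574
[263.12 226.37] 51 r 42.50766617061201 ang 142.50517770891577
[317.33 226.38] 24 r 41.80183486507951 ang -150.05788496949606
[290.03 233.83] 36 r 41.92139152832783 ang 175.9384694789511
```

View pics/ws2c.png

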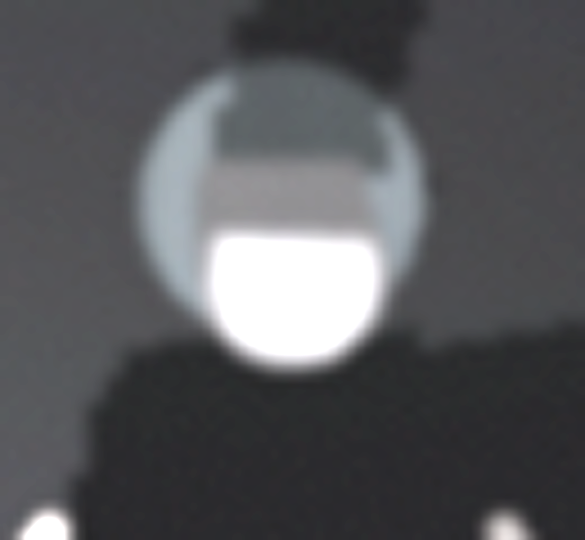

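```bash
python3 - <<'E'
from h import *
np.set_printoptions(precision=2,suppress=True)
p,d,st=load("ws2")
f=lambda c:((c[0]+.5)/9-.5+260,(c[1]+.5)/9-.5+165)
for c in((210,236),(382,238),(295,237),(295,368)):print(plane('wrist',f(c),102,st))
ctrl.move_ptp(np.array([500.,-150,230]),down(0.2))
ctrl.move_ptp(np.array([468.,-299.4,130]),down(0.297));ctrl.hold(.4)
p,d,st=shot("wk2");print(st['t'],st['eef_pos'],st['force'])
a=cv2.resize(p[130:270,210:350,::-1],None,fx=4,fy=4,interpolation=cv2.INTER_CUBIC);cv2.imwrite("pics/wk2c.png",cv2.convertScaleAbs(a,alpha=1.6,beta=30))
E
```

```text
[563.81  70.21 102.  ]
[562.88  55.98 102.  ]
[563.35  63.18 102.  ]
[552.07  63.64 102.  ]
14.2583 [ 468.57 -298.99  130.67] [ 0.21  0.23 -0.25]
```

View pics/wk2.png

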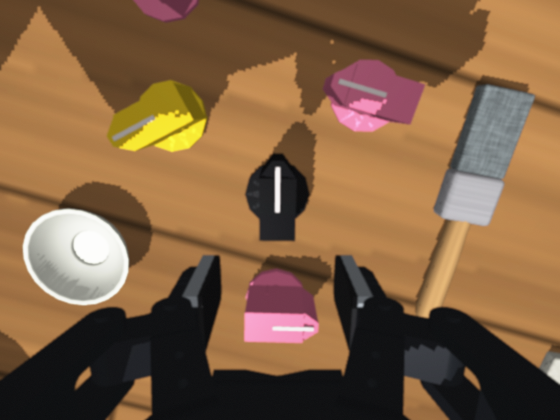

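View pics/wk2c.png

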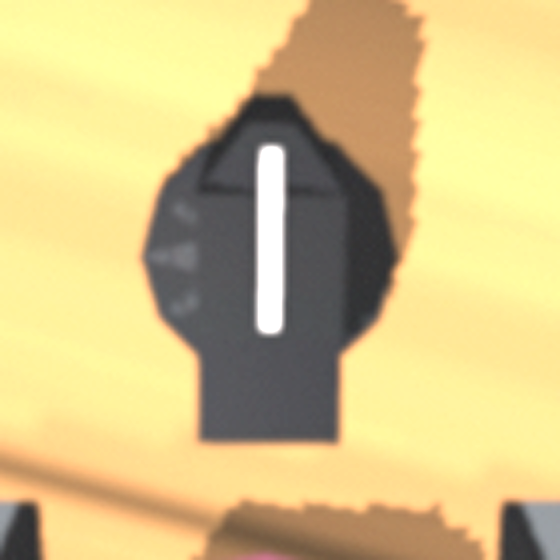

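```bash
python3 - <<'E'
from h import *
np.set_printoptions(precision=2,suppress=True)
p,d,st=load("wk2")
f=lambda c:((c[0]+.5)/4-.5+210,(c[1]+.5)/4-.5+130)
R1,R2,F1,F2,L0,L1=[plane('wrist',f(c),50,st)[:2] for c in((199,440),(338,440),(200,188),(345,188),(270,333),(270,145))]
a=.297;u=np.array([np.cos(a),np.sin(a)])
e=R1-R2;print(np.linalg.norm(e),np.arctan2(-e[0],e[1]),np.arctan2(*(L1-L0)[::-1]),np.linalg.norm((F1+F2-R1-R2)/2))
A=(R1+R2)/2+24*u;B=(F1+F2)/2-22*u;print(A,B)
K=(A+B)/2;print(K)
Rm=down(a)
ctrl.gripper_to(60,40)
ctrl.move_l(np.array([*K,50.]),Rm,vel=120)
r=ctrl.move_l(np.array([*K,-1.]),Rm,vel=60,threshold=10);ctrl.hold(.3)
s=sensors.read_state();print(r,s['t'],s['eef_pos'],s['force'])
shot("wg0")
E
```

```text
25.19446505498302 0.29792428372295404 0.2981890159800532 46.345770065606736
[ 470.46 -298.73] [ 470.98 -299.25]
[ 470.72 -298.99]
False 16.6917 [ 470.94 -299.16   -0.64] [-0.4   0.79  0.21]
```

View pics/wg0.png

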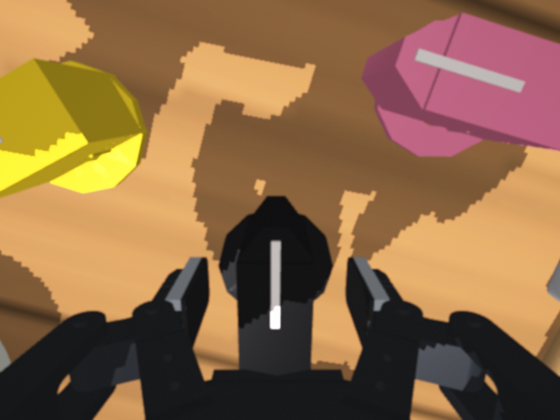

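```bash
python3 - <<'E'
from h import *
np.set_printoptions(precision=2,suppress=True)
ctrl.gripper_to(20,70);ctrl.hold(.3)
s=sensors.read_state();print(s['t'],s['eef_pos'],s['force'],s['grip_width'])
shot("wg1")
ctrl.move_l(s['eef_pos']+[0,0,60],vel=100);ctrl.hold(.3)
p,d,s=shot("wg2");print(s['t'],s['eef_pos'],s['force'],s['wrist_torque'],s['grip_width'])
E
```

```text
17.4417 [ 470.91 -299.16   -0.81] [0.44 0.92 2.56] 25.127115279605604
18.5417 [ 470.52 -298.8    58.48] [ 0.56  0.54 -0.84] [ 0.01  0.02 -0.04] 24.95755845010995
```

View pics/wg1.png

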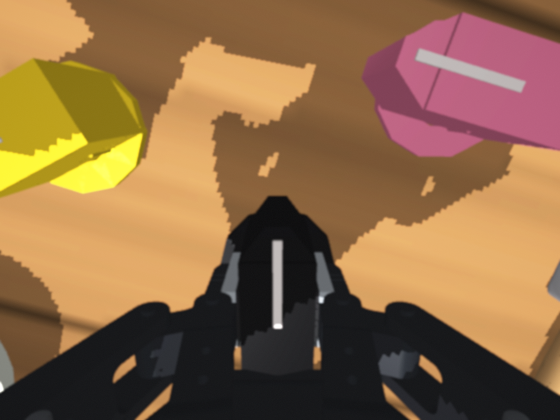

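View pics/wg2.png

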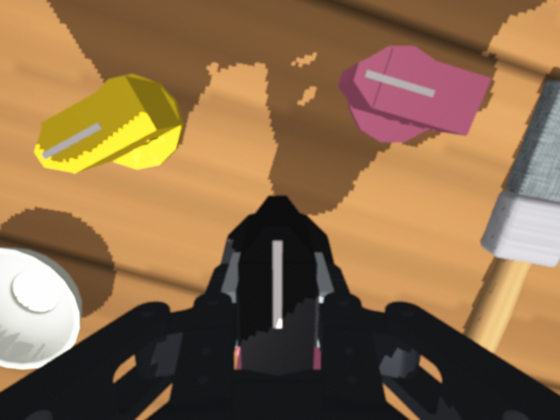

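```bash
python3 - <<'E'
from h import *
np.set_printoptions(precision=2,suppress=True)
def crop(n,b):
    p,d,st=load(n);a=cv2.resize(p[b[1]:b[3],b[0]:b[2],::-1],None,fx=5,fy=5,interpolation=cv2.INTER_CUBIC);return cv2.convertScaleAbs(a,alpha=2.5,beta=30)
cv2.imwrite("pics/wg2c.png",crop("wg2",(210,190,345,310)))
def line(n,z):
    p,d,st=load(n);g=p.min(2);m=np.zeros_like(g);
    roi=(slice(140,340),slice(262,292));m[roi]=(g[roi]>105)
    m=m.astype(np.uint8)
    k,lab,sta,cen=cv2.connectedComponentsWithStats(m);i=1+np.argmax([min(sta[j,3],99)*(sta[j,2]<8) for j in range(1,k)])
    v,u=np.nonzero(lab==i)
    out=[]
    for vv in(v.min(),v.max()+1):
        uu=u[abs(v-vv)<=4].mean();X=plane('wrist',(uu,vv-.5),z,st);out.append(st['eef_rot'].T@(X-st['eef_pos']))
    print(n,sta[i],out)
line("wk2",50);
p,d,st=load("wk2")
a=.2975;K=np.array([470.75,-299.0]);
import math
for c in((270,333),(270,145)):
    X=plane('wrist',((c[0]+.5)/4-.5+210,(c[1]+.5)/4-.5+130),50,st)[:2]-K;print("knob-frame line end",X@[math.cos(a),math.sin(a)],X@[-math.sin(a),math.cos(a)])
for n in("wg1","wg2"):line(n,load(n)[2]['eef_pos'][2]+50.8)
print(load("wg1")[1][250,270],load("wg2")[1][250,270])
E
```

```text
wk2 [274 166   7  47 316] [array([31.87,  0.72, 80.69]), array([-1.61,  0.29, 80.67])]
knob-frame line end -3.9179391185497687 0.0976146215862229
knob-frame line end 29.583424106164802 0.12072594146594562
wg1 [269 159   2   2   2] [array([ 55.32,  -1.79, -50.79]), array([ 54.72,  -1.79, -50.79])]
wg2 [273 241  10  88 806] [array([ 29.1 ,   0.56, -50.82]), array([ -3.53,   0.66, -50.8 ])]
114.18931 115.217735
```

View pics/wg2c.png

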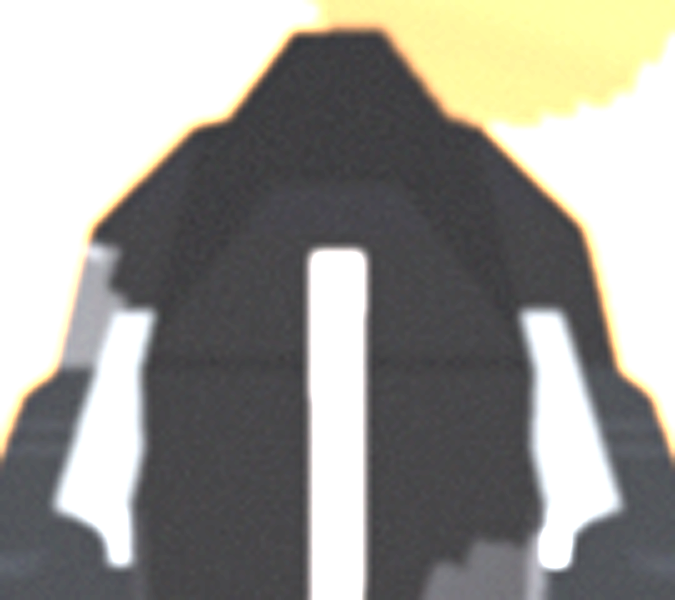

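```bash
python3 - <<'E'
from h import *
np.set_printoptions(precision=2,suppress=True)
a=-.056;Rm=down(a);T=lambda z:np.array([559.5,63.7,z])
s=sensors.read_state()
ctrl.move_l(s['eef_pos']+[0,0,95],vel=150)
ctrl.move_ptp(T(140.),Rm)
ctrl.move_l(T(106.),Rm,vel=60);ctrl.hold(.5)
p,d,s=shot("wi0");print(s['t'],s['eef_pos'],s['force'],s['grip_width'],np.arctan2(s['eef_rot'][1,0],s['eef_rot'][0,0]))
for z in(101,98,95,92):
    r=ctrl.move_l(T(z),Rm,vel=25,threshold=8);ctrl.hold(.15)
    s=sensors.read_state();print(z,r,s['t'],s['eef_pos'],s['force'])
    if r or s['force'][2]>4:break
shot("wi1")
E
```

```text
21.9833 [559.61  63.71 106.18] [-0.2  -0.18 -0.66] 25.005517504991804 -0.05593992636401569
101 False 22.5333 [559.56  63.68 100.99] [-0.03  0.3  -1.46]
98 False 22.95 [559.46  63.71  97.98] [ 0.43  0.78 -0.28]
95 False 23.3667 [559.45  63.71  94.98] [-0.2   0.06 -1.26]
92 False 23.7833 [559.46  63.7   91.96] [ 0.61 -0.17 -0.91]
```

View pics/wi1.png

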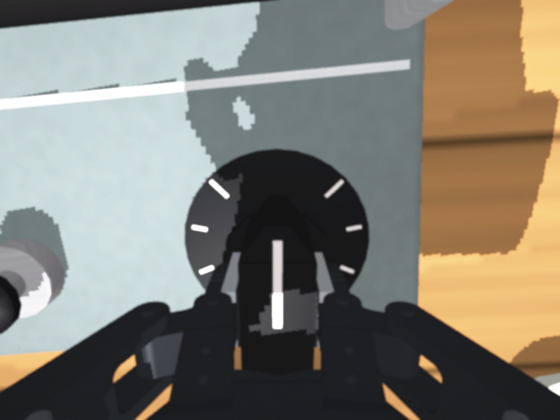

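The knob is sliding down over the shaft with no resistance, now about 9 mm past the tip, and the pointer sits in the middle of the tick gap. I'll push on to the stop.

```bash
python3 - <<'E'
from h import *
np.set_printoptions(precision=2,suppress=True)
Rm=down(-.056);T=lambda z:np.array([559.5,63.7,z])
for z in(86,82,80,79,78,77,76,75,74,73,72,71,70):
    ctrl.move_l(T(z),Rm,vel=20);ctrl.hold(.2)
    s=sensors.read_state();print(z,s['t'],s['eef_pos'],s['force'],s['grip_width'])
    if s['force'][2]>18:break
shot("wi2")
E
```

```text
86 24.4833 [559.46  63.7   86.01] [-1.12  0.51 -0.95] 25.25082725295451
82 25.0333 [559.47  63.69  82.  ] [-0.15  0.14 -0.62] 25.584906631379823
80 25.4833 [559.52  63.69  80.02] [ 0.81 -0.23 -0.35] 25.499510668821973
79 25.9333 [559.72  63.69  79.17] [-0.1   0.19  0.22] 25.034706474597698
78 26.3833 [559.74  63.71  78.26] [0.44 0.21 3.47] 25.317884466509717
77 26.8333 [559.75  63.7   77.16] [ 0.99 -0.01  3.34] 25.224196374281792
76 27.2833 [559.73  63.69  76.16] [ 0.57 -1.04  4.05] 25.009646289899504
75 27.7333 [559.71  63.67  75.14] [-0.53 -0.07  5.53] 25.26935107811841
74 28.1833 [559.73  63.66  74.23] [-0.26 -0.7   4.62] 24.98944786249233
73 28.6333 [559.74  63.69  73.36] [ 0.18 -0.24  6.14] 25.0679605233503
72 29.0833 [559.8   63.68  73.06] [-0.65  0.36 10.27] 25.2176112616013
71 29.5333 [559.87  63.67  72.97] [-3.66 -0.17 14.48] 25.125443962895503
70 29.9833 [559.97  63.71  72.91] [-5.66 -0.62 19.25] 25.126499694253145
```

View pics/wi2.png

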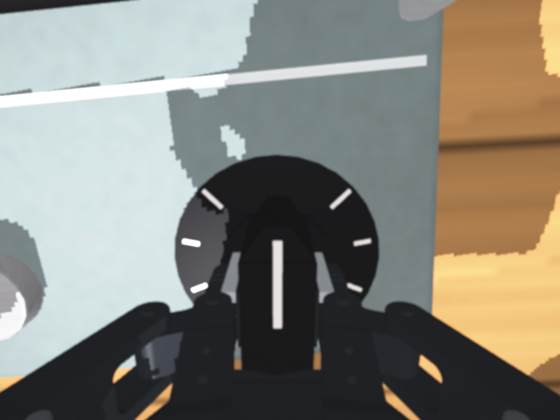

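```bash
python3 - <<'E'
from h import *
np.set_printoptions(precision=2,suppress=True)
ctrl.hold(.8);s=sensors.read_state();print(s['t'],s['eef_pos'],s['force'],s['grip_width'])
p,d=optics.grab_frame("scene");cv2.imwrite("pics/scene2.png",cv2.resize(p[100:340,120:420,::-1],None,fx=2.4,fy=2.4))
E
```

```text
30.8333 [559.94  63.7   72.89] [-6.04  1.21 20.06] 25.100711554464223
```

View pics/scene2.png

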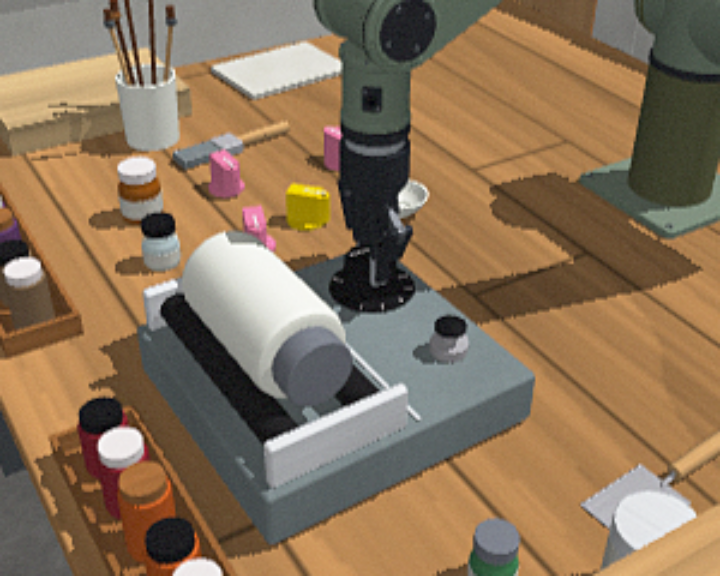

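The scene shows the knob seated on the dial in the gripper at about (375,280), the plunger up at (450,335), and the bystanders where they were. I'm handing it in.

```bash
python3 -c "
from plant import ctrl,sensors
print(ctrl.finish_job());print(sensors.read_state()['t'])"
```

```text
the job is handed in; nothing more can be done
None
the job is handed in; nothing more can be done
```

The job is done and handed in at about 31 s of the 58 s allowed, with the arm still gripping the knob and pressing it down.

- **Plunger:** I pressed it to a hard stop, with the force rising to 18 N and no further travel, then let it go. The wrist depth view showed its top back at about 107.5 mm (108 mm is fully up).
- **Knob:** I picked up the black knob, turned its pointer from yaw 0.30 to -0.056 rad to match the shaft's flat, and slid it onto the shaft without resistance. It touched the bottom of the bore at TCP z of about 79.1 mm and reached the shaft's stop at about 73.0 mm, which is the full 6 mm of spring travel.
- **Last check:** The push was a steady 20 N, the grip was 25 mm wide, and the line on the knob had not moved in the gripper. The plunger was up, and the other things on the bench looked undisturbed in the last scene picture.
- **Disagreement:** The stated `tcp_to_tips` of 25 mm was wrong by about 37 mm; the closed fingertips actually sit about 12 mm behind the TCP. My first move onto the plunger stopped short in the air because of this. I measured the real value at the plunger's stop and used it for the grasp and the fit.

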